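# Eject the orange-collared lamp holder from its assembly nest

## Task

One of the two black lamp holders sunk in the jig has an orange collar. Press the yellow key in front of its nest all the way down so that its ejector pin lifts that holder from below, then grip the raised holder and stand it upright in the blue tray, released. Leave the plain black holder down in its nest.

Things in the scene. Friction and masses are not known exactly. Their poses are not given: they have to be found in the camera images.
- holder_mid (a point): Centre of the lamp holder to take out: black upright cylinder 60 mm tall, 70 g, orange collar near the top. From its underside: foot 38 mm diameter up to 20 mm, body 34 mm up to 56 (collar 44 to 56), neck 18 mm up to 60. Starts sunk in a nest of the jig, centre 72 mm above the bench, neck 2 mm proud of the block; lifted by the pin its centre is at 107 mm, 37 mm shows, and it stays up.
- other_mid (a point): Centre of the other lamp holder, same shape and size but plain black all over, in the jig's other nest. The two nests swap between runs.
- jig: Fixed jig; origin: base centre on the bench, z up. Aluminium block, x 2 to 88 mm, y -90 to 90, flat top 100 mm above bench, with nests (40 mm holes) at x 45, y +45 and -45. Each has a pin below, raised through its floor by its own yellow key (32 mm disc) at x -50, same y. Key top at 92 mm; goes straight down 36 mm to a stop against 6 N friction, lifts the holder 35 mm and stays where left.
- tray: The shallow blue tray, fixed, 150 by 150 mm outside, walls 4 mm thick and 15 mm high. Origin: centre of its underside on the bench; inner floor about 4 mm above the bench; x and y along its sides.
Mind the look-alikes: they are no part of the job. What is meant by the tray is not red, and is the smaller of those in its own colour.

How it is judged:
By the outcome, as a careful person would: the job done as asked, in the order asked, and still so for the second after the job is handed in, with the robot touching nothing.
It also fails if it takes over 48 s, if anything falls off the work surface, if the arm or the gripper's body presses on something with over 40 N, if the wrist force passes 120 N, or if a joint passes its speed limit or range.

## Robot

A 7-joint arm with a two-finger parallel gripper is mounted at the origin on the work surface. World frame = base frame: x ahead of the robot, y to its left, z up, the work surface at z = 0. Lengths are in mm, angles in rad, forces in N, time in s.
With the tool pointing down it reaches from about 400 to 875 mm from the base axis. Payload 6.5 kg.
Tool frame: the origin (TCP) lies midway between the tips of the shut fingers; the grasp point (between the pads) lies 19 mm behind it; z points along the fingers, y is the line along which they close (so a half turn about z gives the same grasp; the last joint's range is limited). The gripper opens to 85 mm and grips with 20 to 120 N. Pads are 22 mm wide; open, the fingers measure 114 mm over their backs; the gripper's body (76 mm by 85 mm) begins 54 mm behind the grasp point. The pads swing forward as they close: fully open they stand 13 mm farther back than shut.
Start: joints at [-1.197, 0.536, -0.004, 1.538, 0.003, 1.067, -0.071], TCP at [276.737, 588.138, 231.29] pointing down, gripper open.
Joint ranges: [-2.7, 2.7], [-0.37, 2.16], [-1.27, 1.26], [0.24, 2.4], [-1.31, 4.45], [0.19, 1.91], [-2.76, 2.76]. Speed limits (rad/s): [2.39, 2.39, 3.14, 3.14, 3.14, 3.14, 3.14].

## Interface

Orientations are given as [roll, pitch, yaw] about the fixed x, y, z axes, in that order (R = Rz(yaw) Ry(pitch) Rx(roll)).
In Python, from bench import bot gives the robot as it stands.
- The arm moves only by the tool servo_tool, never from a script. Its argument "commands" is a list of rows, each a list of 7 numbers: the shift along the world's x, y, z in m, then the turn, a rotation vector about the world's x, y, z in degrees, then the opening, from 0 (shut) to 1 (fully open). In form: [[x, y, z, wx, wy, wz, jaw], ...]. A call has 1 to 5 rows; each row shifts and turns the commanded pose from where the row before left it; what a row does not reach is not made up. A row lasts 1/8 s, in which the tool goes at most 62.5 mm and 10.7 degrees, less where a joint would pass 70% of its speed; a pose out of reach is approached as far as the arm can. A call with a gripper value outside its range is refused whole. The fingers move at their own pace and stop on an object; the grip force is fixed at half the most. Time passes only in rows, so rows that do not move let the fingers close. It gives the time, the measured TCP pose, the force, the opening and the grip force at its end, in the units of the state.
- bot.observe(): the state, without advancing time (a new reading comes with each control period).
- bot.camera(name): name is "side" or "top" or "wrist"; returns a dict with "color" (384x512x3 uint8, red, green, blue), "vfov" (degrees; the focal length in pixels is half the picture's height over the tangent of half this angle, whatever the lens; pixels are square), "cx", "cy" (the principal point, pixels), "world_from_camera" (4x4, takes a point from camera to world coordinates); the wrist camera has in their place "tool_from_camera" (4x4, takes a point from camera to tool coordinates, whose origin is the TCP and whose axes are the flange's). Camera axes: x right, y down, z forward; pixel columns grow to the right and rows downward; lengths in mm; the calibration is good to about 2 mm. The wrist camera is an equidistant fisheye: a pixel r from the principal point sees the ray r / f radians off the axis. A picture is of the moment at which its call begins: read the wrist's pose just before it. There is no depth.
- bot.job_done(): hands the job in; it is judged then, once.
Trained networks look in the newest picture that a camera, given by its name, has taken for a name from the list of things; names that differ only in an ending like _2 or _b are one class to them, and where a whole thing is asked for, a point or a joint stands for the part that bears it (a point fixed in the world has none). Each returns a list of dicts, best first, with "conf" (0 to 1); they miss things now and then, are a little off and sometimes report something else, mostly with a low value. They report only what shows in the picture. A call takes as long as a camera call. They do not tell look-alikes from the thing itself.
- bot.regions_of(camera, name): "pixels" (384x512 bool, what is visible of it) and "bbox" ([left, top, right, bottom] in pixels, round what is visible of it).
The state is a dict: "clock": time; "q": joint angles; "joint_vel": joint speeds; "joint_efforts": joint torques, N m; "position": TCP position; "orientation": TCP orientation; "wrist_force": force on the tool from outside, world axes, zero at the start; "torque": the same for the moment, N m; "grip_width": finger opening in mm; "grip_force": force on a finger pad.
Only numpy, scipy, OpenCV 4.12 (cv2) and the standard library are available. Lean on these libraries where they do the work, as an engineer would, in place of code of your own. Each camera call takes 0.05 s, during which the arm holds its last target. There are 200 camera calls.

## Working session

There is one attempt and no reset: what is moved stays moved. The work goes in short steps, Python scripts to look and compute and a tool call to move; the robot and the scene stay as the last step left them, time stands still between calls to the robot, and variables do not carry over. Pictures are saved under pics/ and viewed, at most 10 in all, crops included, and the job is handed in when it is done.

Besides the shell and the picture viewer there is one more tool, called after "Emit:" in YAML: its name, and indented under it one key for each argument. servo_tool: Moves the arm, as the interface text tells. Its arguments: {"type":"object","properties":{"commands":{"type":"array","items":{"type":"array","items":{"type":"number"}}}},"required":["commands"]}

```bash
mkdir -p pics; cat > h.py <<'E'
import numpy as np,cv2
from bench import bot
def ray(c,u,v):
    f=192/np.tan(np.radians(c["vfov"])/2);d=np.array([(u-c["cx"])/f,(v-c["cy"])/f,1])
    T=np.array(c["world_from_camera"]);return T[:3,3],T[:3,:3]@d
def onz(c,u,v,z):
    o,d=ray(c,u,v);return o+d*(z-o[2])/d[2]
E
python3 - <<'E'
from h import *
s=bot.observe();print(s["clock"],s["position"],s["orientation"])
ims=[]
for n in("top","side"):
    c=bot.camera(n);ims.append(c["color"]);print(n,c["vfov"],c["cx"],c["cy"],np.round(c["world_from_camera"],3).tolist())
    for k in("holder_mid","other_mid","jig","tray"):
        for r in bot.regions_of(n,k):
            v,u=np.nonzero(r["pixels"]);print(k,round(r["conf"],2),r["bbox"],u.mean(),v.mean())
            if n=="top":print(onz(c,u.mean(),v.mean(),{"jig":100,"tray":8}.get(k,102)))
    cv2.imwrite(f"pics/{n}0.png",cv2.cvtColor(c["color"],cv2.COLOR_RGB2BGR))
E
```

```text
0.0 [276.48640158 587.56279213 230.42296355] [-3.13987386e+00  1.24794515e-04  2.70184617e+00]
top 51.646986759435514 249.15580310661935 194.78135041798987 [[-0.132, -0.971, 0.2, 316.457], [-0.991, 0.13, -0.022, -157.126], [-0.004, -0.201, -0.98, 986.974], [0.0, 0.0, 0.0, 1.0]]
holder_mid 0.66 [101.7, 173.9, 114.1, 193.2] 109.39490445859873 180.87261146496814
[572.1462204  136.58219042 102.        ]
other_mid 0.53 [137.8, 157.6, 153.4, 169.4] 145.01176470588234 163.98235294117646
[601.44901672  52.20424544 102.        ]
jig 0.91 [86.1, 140.7, 194.4, 248.2] 140.15081759009365 193.06366089855533
[534.68518459  69.17529554 100.        ]
jig 0.16 [99.9, 173.5, 116.7, 187.2] 109.31658291457286 180.61306532663318
[573.36306022 137.38734487 100.        ]
tray 0.82 [239.3, 140.3, 308.4, 210.3] 272.39368482039396 176.16135573580533
[ 556.55463022 -244.44163191    8.        ]
tray 0.74 [325.3, 80.0, 427.5, 176.0] 375.2364658634538 126.39791164658635
[ 653.37049796 -529.3778433     8.        ]
tray 0.69 [301.8, 233.7, 366.1, 297.3] 334.0211533618736 264.389070763032
[ 318.02355321 -361.11690225    8.        ]
side 49.86347622267488 253.55114388168036 194.39904752916627 [[0.89, -0.343, 0.302, 132.965], [-0.457, -0.648, 0.61, -869.928], [-0.014, -0.68, -0.733, 926.598], [0.0, 0.0, 0.0, 1.0]]
holder_mid 0.43 [229.5, 117.7, 239.6, 122.8] 236.45098039215685 121.29411764705883
other_mid 0.19 [197.6, 111.0, 278.0, 184.9] 239.67372881355934 147.51422518159805
jig 0.77 [200.5, 111.5, 278.1, 182.6] 239.3302752293578 147.50611620795107
tray 0.91 [252.6, 194.3, 328.2, 250.0] 290.04804804804803 221.67095667095668
tray 0.6 [322.6, 238.0, 439.7, 340.7] 381.45061432902503 286.73240785064627
tray 0.59 [196.2, 257.2, 268.2, 322.5] 232.00973236009733 288.4425182481752
```

View pics/top0.png

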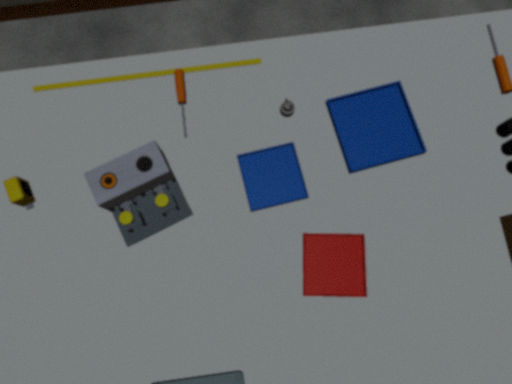

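View pics/side0.png

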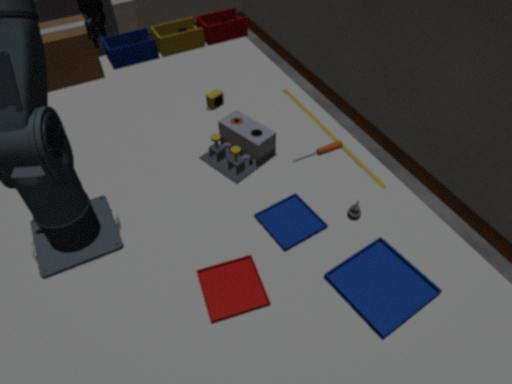

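The top view has two candidate holders: orange-collared at (109,181), and plain black at (144,164). The collared one is the target, and the key in front of it is at (125,217). There are three trays: small blue (272,176), big blue (375,126) and red (334,264). The small blue one fits, since it isn't red and is the smaller of the two blues. I'll confirm both in a crop.

```bash
python3 - <<'E'
from h import *
P={}
for n in("top","side"):
    c=bot.camera(n);im=c["color"]
    hsv=cv2.cvtColor(im,cv2.COLOR_RGB2HSV)
    box=(80,130,200,250) if n=="top" else (195,105,282,190)
    for nm,lo,hi,z in(("yel",(24,120,90),(34,255,255),92),("org",(5,120,90),(18,255,255),96)):
        m=cv2.inRange(hsv,lo,hi);k=np.zeros_like(m);k[box[1]:box[3],box[0]:box[2]]=1
        N,_,st,ce=cv2.connectedComponentsWithStats(m*k)
        for i in range(1,N):
            if st[i,4]>15:
                print(n,nm,st[i],ce[i].round(1),onz(c,*ce[i],z).round(1))
    if n=="top":
        a=cv2.resize(im[130:255,80:200],None,fx=4,fy=4,interpolation=cv2.INTER_CUBIC)
        cv2.imwrite("pics/crop.png",cv2.cvtColor(a,cv2.COLOR_RGB2BGR))
    for r in bot.regions_of(n,"tray"):
        cc=cv2.findContours(r["pixels"].astype(np.uint8),0,2)[0];q=cv2.minAreaRect(max(cc,key=len))
        b=[onz(c,*p,15) for p in cv2.boxPoints(q)]
        print("tray",np.mean(b,0).round(1),[round(np.linalg.norm(b[i]-b[i-1])) for i in range(4)],np.degrees(np.arctan2(*(b[1]-b[0])[1::-1])).round(1))
E
```

```text
top yel [155 194  14  13 138] [161.4 199.8] [514.4  23.8  92. ]
top yel [119 211  14  14 142] [125.3 217.3] [484.8 109.1  92. ]
top org [102 174  14  14 104] [108.7 180.7] [574.6 140.2  96. ]
tray [ 318.9 -359.7   15. ] [150, 157, 150, 152] -97.6
tray [ 655.5 -527.9   15. ] [212, 233, 215, 223] -81.7
tray [ 555.2 -244.7   15. ] [151, 154, 152, 150] -83.0
side yel [212 134   8   6  38] [215.5 136.6] [484.2 103.4  92. ]
side yel [231 146   9   7  50] [235.1 148.8] [513.7  21.   92. ]
side org [232 120  10   4  19] [236.2 121.7] [573.2 137.2  96. ]
tray [ 317.7 -365.    15. ] [155, 163, 160, 147] -6.7
tray [ 655.9 -523.5   15. ] [217, 246, 245, 212] 17.4
tray [ 557.1 -248.4   15. ] [157, 194, 171, 175] 8.5
```

View pics/crop.png

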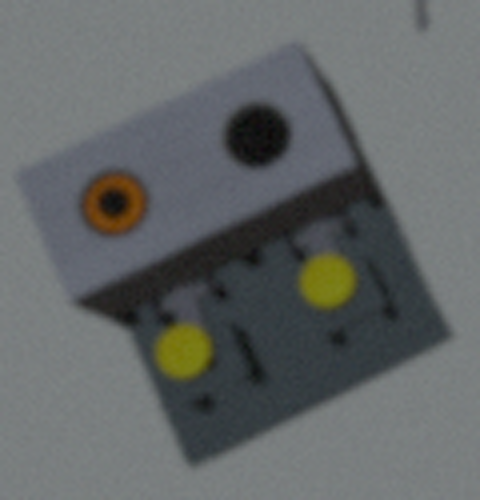

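The crop confirms it: the orange-collared holder is at crop (113,203) and its key at (183,350). The estimates below are world xy in mm.

| Item | Position |
|---|---|
| Key | (485, 108) |
| Target nest | (574, 139) |
| Tray | (556, -246) |
| Jig yaw | about 19° |

Next I move over the key with the jaw shut.

Emit:
servo_tool:
  commands:
    - [0.023, -0.053, 0, 0, 0, 0, 0]
    - [0.023, -0.053, 0, 0, 0, 0, 0]
    - [0.023, -0.053, 0, 0, 0, 0, 0]
    - [0.023, -0.053, 0, 0, 0, 0, 0]
    - [0.023, -0.053, 0, 0, 0, 0, 0]

```text
clock: 1.32
position: [392.5, 321.5, 231.6]
orientation: [3.141, 0.0, 2.702]
wrist_force: [0.3, -0.2, 0.0]
grip_width: 0.0
grip_force: 0.0
```

Emit:
servo_tool:
  commands:
    - [0.023, -0.053, 0, 0, 0, 0, 0]
    - [0.023, -0.053, -0.01, 0, 0, 0, 0]
    - [0.023, -0.053, -0.02, 0, 0, 0, 0]
    - [0.015, -0.035, -0.02, 0, 0, 0, 0]
    - [0, 0, 0, 0, 0, 0, 0]

```text
clock: 1.95
position: [475.9, 125.4, 180.2]
orientation: [-3.139, -0.001, 2.696]
wrist_force: [0.1, 1.5, -0.5]
grip_width: -0.2
grip_force: 0.0
```

```bash
cat >> h.py <<'E'
from scipy.spatial.transform import Rotation as R
def wray(c,s,u,v):
    f=192/np.tan(np.radians(c["vfov"])/2);x,y=u-c["cx"],v-c["cy"];r=np.hypot(x,y);t=r/f
    d=np.array([np.sin(t)*x/r,np.sin(t)*y/r,np.cos(t)]);T=np.array(c["tool_from_camera"])
    W=R.from_euler("xyz",s["orientation"]).as_matrix()
    return W@T[:3,3]+s["position"],W@T[:3,:3]@d
def wonz(c,s,u,v,z):
    o,d=wray(c,s,u,v);return o+d*(z-o[2])/d[2]
E
python3 - <<'E'
from h import *
s=bot.observe();c=bot.camera("wrist");im=c["color"];hsv=cv2.cvtColor(im,cv2.COLOR_RGB2HSV)
for nm,lo,hi,z in(("yel",(24,120,60),(34,255,255),92),("org",(5,120,60),(18,255,255),96)):
    N,_,st,ce=cv2.connectedComponentsWithStats(cv2.inRange(hsv,lo,hi))
    for i in range(1,N):
        if st[i,4]>80: print(nm,st[i],wonz(c,s,st[i,0]+st[i,2]/2,st[i,1]+st[i,3]/2,z).round(1))
cv2.imwrite("pics/w1.png",cv2.cvtColor(im,cv2.COLOR_RGB2BGR))
E
```

```text
yel [479 163  28  46 711] [570.1 352.8  92. ]
yel [ 225  197   37   35 1035] [483.4 109.3  92. ]
yel [163 261  31  26 570] [512.1  25.8  92. ]
yel [435 318  32  21 141] [747.8 276.4  92. ]
org [298 268  37  21 402] [569.5 142.3  96. ]
```

View pics/w1.png

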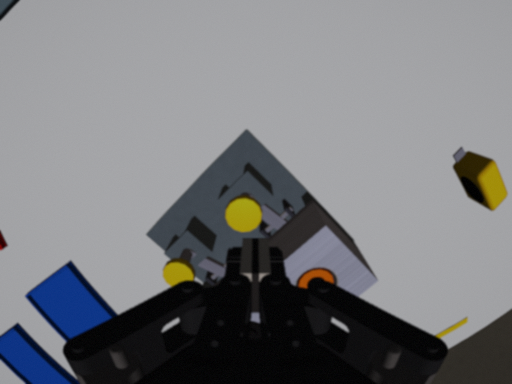

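The wrist view shows the key at (243,214), world (484,109), which agrees with the earlier estimate. The target's orange collar is at (317,278). I centre over the key and descend.

Emit:
servo_tool:
  commands:
    - [0.007, -0.018, -0.02, 0, 0, 0, 0]
    - [0, 0, -0.03, 0, 0, 0, 0]
    - [0, 0, -0.02, 0, 0, 0, 0]
    - [0, 0, 0, 0, 0, 0, 0]

```text
clock: 2.5
position: [481.7, 112.5, 110.7]
orientation: [-3.141, -0.002, 2.704]
wrist_force: [-0.7, -0.9, 0.4]
grip_width: -0.4
grip_force: 0.0
```

Emit:
servo_tool:
  commands:
    - [0.002, -0.003, -0.013, 0, 0, 0, 0]
    - [0, 0, -0.01, 0, 0, 0, 0]
    - [0, 0, -0.01, 0, 0, 0, 0]
    - [0, 0, -0.01, 0, 0, 0, 0]
    - [0, 0, -0.007, 0, 0, 0, 0]

```text
clock: 3.12
position: [485.7, 108.4, 61.5]
orientation: [3.14, 0.001, 2.702]
wrist_force: [0.2, -0.3, 7.1]
grip_width: 0.1
grip_force: 3.2
```

Emit:
servo_tool:
  commands:
    - [0, 0, -0.005, 0, 0, 0, 0]
    - [0, 0, 0, 0, 0, 0, 0]

```text
clock: 3.38
position: [485.0, 108.3, 56.2]
orientation: [3.141, 0.0, 2.702]
wrist_force: [-0.3, 0.6, 0.1]
grip_width: -0.4
grip_force: 0.0
```

Emit:
servo_tool:
  commands:
    - [0, 0, -0.002, 0, 0, 0, 0]
    - [0, 0, -0.001, 0, 0, 0, 0]

```text
clock: 3.62
position: [485.2, 108.3, 55.7]
orientation: [3.141, -0.0, 2.701]
wrist_force: [-10.4, -1.9, 44.3]
grip_width: -0.1
grip_force: 21.9
```

The key is at its stop. I retreat, open the jaw and look.

Emit:
servo_tool:
  commands:
    - [0, 0, 0.03, 0, 0, 0, 0]
    - [0, 0, 0.06, 0, 0, 0, 0]
    - [0, 0, 0.06, 0, 0, 0, 1]
    - [0.02, 0.007, 0.01, 0, 0, 0, 1]
    - [0, 0, 0, 0, 0, 0, 1]

```text
clock: 4.25
position: [506.1, 115.9, 214.4]
orientation: [3.139, 0.002, 2.702]
wrist_force: [-0.2, -0.1, -0.6]
grip_width: 54.5
grip_force: 0.0
```

```bash
python3 - <<'E'
from h import *
s=bot.observe();print(s["clock"],s["position"].round(1) if hasattr(s["position"],"round") else s["position"])
for n in("wrist","top","side"):
    c=bot.camera(n);im=c["color"];hsv=cv2.cvtColor(im,cv2.COLOR_RGB2HSV)
    for nm,lo,hi,zs in(("yel",(24,120,60),(34,255,255),(56,92)),("org",(5,120,60),(18,255,255),(133,))):
        N,_,st,ce=cv2.connectedComponentsWithStats(cv2.inRange(hsv,lo,hi))
        for i in range(1,N):
            if st[i,4]>15:
              for z in zs:
                p=st[i,0]+st[i,2]/2,st[i,1]+st[i,3]/2
                q=wonz(c,s,*p,z) if n=="wrist" else onz(c,*p,z)
                if 440<q[0]<620 and -10<q[1]<190: print(n,nm,z,st[i],q.round(1))
    if n=="top":im=cv2.resize(im[120:270,70:270],None,fx=2.5,fy=2.5)
    if n=="side":im=cv2.resize(im[80:210,170:330],None,fx=3,fy=3)
    if n!="wrist":cv2.imwrite(f"pics/{n}2.png",cv2.cvtColor(im,cv2.COLOR_RGB2BGR))
    else: cv2.imwrite("pics/w2.png",cv2.cvtColor(im,cv2.COLOR_RGB2BGR))
E
```

```text
4.25 [506.1 115.9 214.4]
wrist yel 56 [225 145  31  31 725] [483.8 108.7  56. ]
wrist yel 92 [225 145  31  31 725] [477.5 113.6  92. ]
wrist yel 56 [163 215  30  29 652] [524.4   8.8  56. ]
wrist yel 92 [163 215  30  29 652] [513.3  25.6  92. ]
wrist org 133 [310 238  20  13 111] [565.6 148.8 133. ]
wrist org 133 [294 241  13  29 244] [568.1 129.4 133. ]
top yel 56 [155 194  14  13 151] [520.4  30.   56. ]
top yel 92 [155 194  14  13 151] [512.6  22.7  92. ]
top yel 56 [124 214  14  13 141] [482.1 107.   56. ]
top yel 92 [124 214  14  13 141] [475.7  96.8  92. ]
top org 133 [ 95 171  17  14 147] [571.5 138.9 133. ]
side yel 56 [212 143  10   7  49] [483.5  97.3  56. ]
side yel 92 [212 143  10   7  49] [469.   57.3  92. ]
side yel 56 [230 145  11   9  71] [530.   55.8  56. ]
side yel 92 [230 145  11   9  71] [513.6  17.6  92. ]
side org 133 [232 111   9   6  40] [571.9 128.3 133. ]
```

View pics/side2.png

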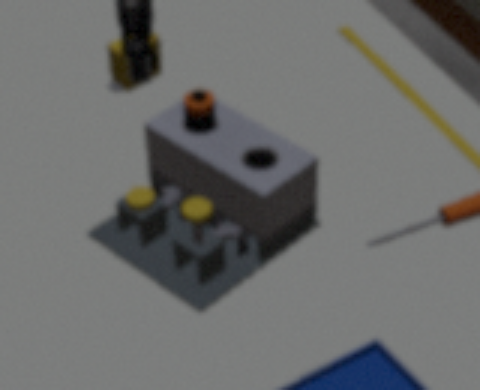

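View pics/w2.png

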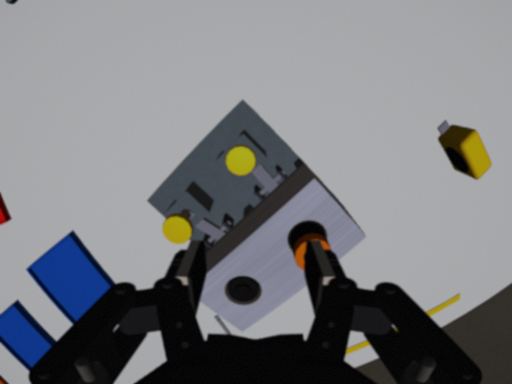

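The collared holder is raised (side crop (200,108), wrist (311,240)) and its key is down. The plain holder is still sunk at wrist (243,290). I move over the raised holder at (573,139).

Emit:
servo_tool:
  commands:
    - [0.034, 0.012, 0, 0, 0, 0, 1]
    - [0.033, 0.011, 0, 0, 0, 0, 1]
    - [0, 0, -0.01, 0, 0, 0, 1]
    - [0, 0, -0.03, 0, 0, 0, 1]
    - [0, 0, 0, 0, 0, 0, 1]

```text
clock: 5.03
position: [568.3, 137.0, 170.2]
orientation: [-3.136, -0.006, 2.702]
wrist_force: [0.6, 0.0, 0.3]
grip_width: 85.5
grip_force: 0.0
```

Emit:
servo_tool:
  commands:
    - [0.001, 0.001, -0.03, 0, 0, 0, 1]
    - [0, 0, -0.025, 0, 0, 0, 1]
    - [0, 0, -0.005, 0, 0, 0, 1]
    - [0, 0, 0, 0, 0, 0, 1]
    - [0, 0, 0, 0, 0, 0, 1]

```text
clock: 5.65
position: [573.5, 139.3, 114.6]
orientation: [3.14, 0.001, 2.702]
wrist_force: [0.3, -0.2, -0.3]
grip_width: 85.3
grip_force: 0.0
```

Emit:
servo_tool:
  commands:
    - [0, 0, -0.007, 0, 0, 0, 1]
    - [0, 0, 0, 0, 0, 0, 0.5]
    - [0, 0, 0, 0, 0, 0, 0.2]
    - [0, 0, 0, 0, 0, 0, 0]
    - [0, 0, 0, 0, 0, 0, 0]

```text
clock: 6.28
position: [572.9, 139.3, 106.5]
orientation: [3.141, 0.0, 2.702]
wrist_force: [-0.6, -0.5, 0.5]
grip_width: 32.5
grip_force: 59.2
```

Emit:
servo_tool:
  commands:
    - [0, 0, 0, 0, 0, 0, 0]
    - [0, 0, 0, 0, 0, 0, 0]

```text
clock: 6.52
position: [572.9, 139.3, 106.5]
orientation: [3.141, 0.0, 2.702]
wrist_force: [-0.2, -0.0, 1.4]
grip_width: 32.4
grip_force: 59.2
```

Gripped at 32 mm and 59 N. I lift and carry it to the tray.

Emit:
servo_tool:
  commands:
    - [0, 0, 0.02, 0, 0, 0, 0]
    - [0, 0, 0.03, 0, 0, 0, 0]
    - [0, 0, 0.025, 0, 0, 0, 0]
    - [-0.001, -0.025, 0, 0, 0, 0, 0]
    - [-0.002, -0.045, 0, 0, 0, 0, 0]

```text
clock: 7.15
position: [569.6, 70.4, 181.4]
orientation: [3.141, -0.0, 2.706]
wrist_force: [0.7, -0.6, -0.5]
grip_width: 32.8
grip_force: 60.6
```

Emit:
servo_tool:
  commands:
    - [-0.002, -0.05, 0, 0, 0, 0, 0]
    - [-0.002, -0.05, 0, 0, 0, 0, 0]
    - [-0.002, -0.05, 0, 0, 0, 0, 0]
    - [-0.002, -0.05, 0, 0, 0, 0, 0]
    - [-0.002, -0.045, 0, 0, 0, 0, 0]

```text
clock: 7.78
position: [559.0, -177.9, 181.1]
orientation: [-3.141, -0.0, 2.701]
wrist_force: [0.4, 1.4, -0.5]
grip_width: 32.5
grip_force: 60.6
```

Emit:
servo_tool:
  commands:
    - [-0.002, -0.04, -0.02, 0, 0, 0, 0]
    - [-0.002, -0.03, -0.03, 0, 0, 0, 0]
    - [0, 0, -0.03, 0, 0, 0, 0]
    - [0, 0, 0, 0, 0, 0, 0]

```text
clock: 8.28
position: [553.5, -245.2, 98.9]
orientation: [-3.141, -0.006, 2.701]
wrist_force: [0.8, 1.3, -1.1]
grip_width: 32.4
grip_force: 60.6
```

```bash
python3 - <<'E'
from h import *
s=bot.observe();print(s["clock"],s["position"].round(1),s["grip_width"],s["grip_force"])
ims=[]
for n in("side","wrist"):
    c=bot.camera(n);ims.append(c["color"])
a=cv2.resize(ims[0][100:300,180:380],(390,390));b=ims[1][:, 56:446]
cv2.imwrite("pics/p3.png",cv2.cvtColor(np.hstack([a,cv2.resize(b,(396,390))]),cv2.COLOR_RGB2BGR))
E
```

```text
8.275 [ 553.5 -245.2   98.9] 32.429089517967334 60.602563843131065
```

View pics/p3.png

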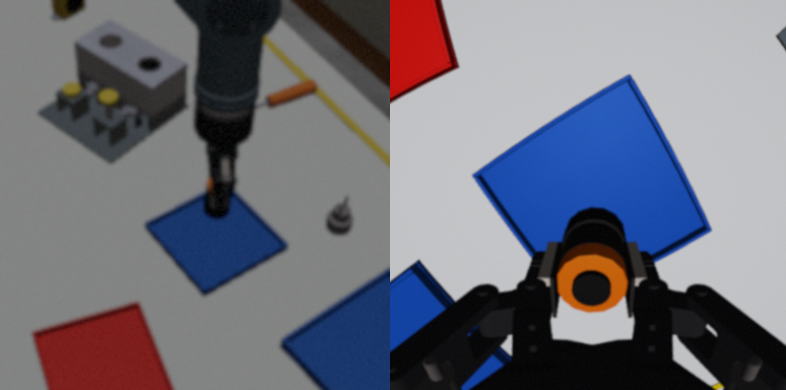

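The pictures show the holder upright in the fingers over the small blue tray (wrist half (590,250)), and the plain holder still in its nest (side half (150,65)). I lower it.

Emit:
servo_tool:
  commands:
    - [0, 0, -0.025, 0, 0, 0, 0]
    - [0, 0, -0.02, 0, 0, 0, 0]
    - [0, 0, -0.01, 0, 0, 0, 0]
    - [0, 0, -0.003, 0, 0, 0, 0]
    - [0, 0, 0, 0, 0, 0, 0]

```text
clock: 9.0
position: [556.0, -246.0, 43.7]
orientation: [3.142, 0.001, 2.702]
wrist_force: [0.4, -0.3, -1.2]
grip_width: 32.5
grip_force: 60.6
```

Emit:
servo_tool:
  commands:
    - [0, 0, -0.003, 0, 0, 0, 0]
    - [0, 0, -0.001, 0, 0, 0, 0]
    - [0, 0, 0, 0, 0, 0, 0]

```text
clock: 9.38
position: [555.7, -245.9, 39.4]
orientation: [-3.142, 0.0, 2.702]
wrist_force: [-0.4, -0.2, -0.7]
grip_width: 32.3
grip_force: 60.6
```

Emit:
servo_tool:
  commands:
    - [0, 0, -0.003, 0, 0, 0, 0]
    - [0, 0, -0.001, 0, 0, 0, 0]
    - [0, 0, 0, 0, 0, 0, 0]

```text
clock: 9.75
position: [555.6, -245.9, 35.1]
orientation: [-3.142, -0.0, 2.702]
wrist_force: [-0.0, 0.0, -0.8]
grip_width: 31.8
grip_force: 60.6
```

Emit:
servo_tool:
  commands:
    - [0, 0, -0.001, 0, 0, 0, 0]
    - [0, 0, 0, 0, 0, 0, 0]

```text
clock: 10.0
position: [555.7, -245.8, 34.2]
orientation: [-3.142, -0.0, 2.702]
wrist_force: [0.0, -0.4, -1.0]
grip_width: 32.4
grip_force: 60.6
```

Emit:
servo_tool:
  commands:
    - [0, 0, -0.001, 0, 0, 0, 0]
    - [0, 0, 0, 0, 0, 0, 0]

```text
clock: 10.25
position: [556.0, -245.9, 33.9]
orientation: [3.141, 0.0, 2.702]
wrist_force: [-1.1, 0.2, 5.5]
grip_width: 32.7
grip_force: 61.1
```

It has touched the tray floor. I release and retreat straight up.

Emit:
servo_tool:
  commands:
    - [0, 0, 0, 0, 0, 0, 0.45]
    - [0, 0, 0, 0, 0, 0, 0.6]
    - [0, 0, 0, 0, 0, 0, 1]
    - [0, 0, 0, 0, 0, 0, 1]
    - [0, 0, 0, 0, 0, 0, 1]

```text
clock: 10.88
position: [555.7, -245.9, 33.3]
orientation: [-3.142, 0.0, 2.702]
wrist_force: [-0.5, -0.1, -1.1]
grip_width: 85.4
grip_force: 0.0
```

Emit:
servo_tool:
  commands:
    - [0, 0, 0.02, 0, 0, 0, 1]
    - [0, 0, 0.04, 0, 0, 0, 1]
    - [0, 0, 0.05, 0, 0, 0, 1]
    - [0, 0, 0.05, 0, 0, 0, 1]
    - [-0.04, 0.04, 0.02, 0, 0, 0, 1]

```text
clock: 11.5
position: [519.1, -208.8, 218.4]
orientation: [3.141, 0.01, 2.699]
wrist_force: [-0.6, 0.6, -0.6]
grip_width: 85.4
grip_force: 0.0
```

Emit:
servo_tool:
  commands:
    - [-0.04, 0.04, 0, 0, 0, 0, 1]
    - [0, 0, 0, 0, 0, 0, 1]
    - [0, 0, 0, 0, 0, 0, 1]

```text
clock: 11.88
position: [476.5, -166.3, 214.6]
orientation: [3.141, 0.002, 2.702]
wrist_force: [-0.0, -0.4, 1.0]
grip_width: 85.6
grip_force: 0.0
```

```bash
python3 - <<'E'
from h import *
s=bot.observe();print(s["clock"],s["position"].round(1),s["grip_width"])
a=bot.camera("side")["color"];b=bot.camera("wrist")["color"]
a=cv2.resize(a[100:300,180:380],(390,390))
cv2.imwrite("pics/p4.png",cv2.cvtColor(np.hstack([a,cv2.resize(b[:,56:446],(396,390))]),cv2.COLOR_RGB2BGR))
E
```

```text
11.875 [ 476.5 -166.3  214.6] 85.6126643426493
```

View pics/p4.png

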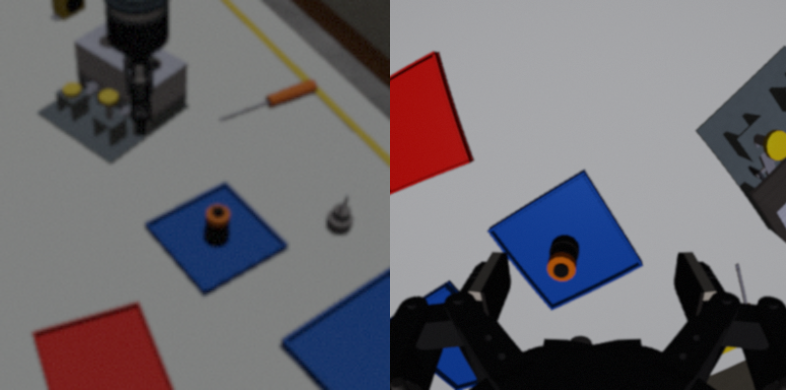

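The collared holder stands upright in the small blue tray (side half (217,225)), and the arm is clear of it.

```bash
python3 -c "
from bench import bot
print(bot.job_done())"
```

```text
the job is handed in; nothing more can be done
None
```

I pressed the key fully down, gripped the raised orange-collared holder and stood it upright in the small blue tray, released; the plain holder stayed in its nest, and the job was handed in at about 12 s (no verdict was returned).

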